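Complete the sample carrier and lift it level out of its dock

ROBOT

A 7-joint arm with a two-finger parallel gripper is mounted at the origin on a cart in front of the work surface, level with it; the furniture and walls round the work are solid. World frame = base frame: x ahead of the robot, y to its left, z up, the work surface at z = 0. Lengths are in m, angles in rad, forces in N, time in s.
With the tool pointing down it reaches from about 0.4 to 0.875 m from the base axis. Payload 19.3 kg.
Tool frame: the origin (TCP) lies midway between the tips of the shut fingers; the grasp point (between the pads) lies 19 mm behind it (bot.pinch_z is the distance from the TCP to the grasp point, in m); z points along the fingers, y is the line along which they close (so a half turn about z gives the same grasp; the last joint's range is limited). The gripper opens to 85 mm and grips with 20 to 120 N. Pads are 22 mm wide; open, the fingers measure 114 mm over their backs; the gripper's body (76 mm by 85 mm) begins 54 mm behind the grasp point. The pads swing forward as they close: fully open they stand 13 mm farther back than shut.
Start: joints at [-1.342, 0.521, -0.036, 1.599, 0.021, 1.021, -0.113], TCP at [0.184, 0.597, 0.231] pointing down, gripper open.
Joint ranges: [-2.91, 2.91], [-0.3, 2.13], [-1.5, 1.42], [0.17, 2.43], [-1.26, 4.41], [0.16, 1.93], [-2.52, 2.52]. Speed limits (rad/s): [1.89, 1.89, 2.39, 2.39, 3.01, 3.01, 3.01].

INTERFACE

Orientations are given as [roll, pitch, yaw] about the fixed x, y, z axes, in that order (R = Rz(yaw) Ry(pitch) Rx(roll)).
In Python, from workcell import observe, viewer, bot gives the robot as it stands. The module is installed in compiled form; this text tells all that it offers.
- The arm moves only by the tool play_rows, never from a script. Its argument "motion" is a list of rows, each a list of 7 numbers: the shift along the tool's x, y, z in cm, then the turn, a rotation vector about the tool's x, y, z in rad, then the opening, from -1 (shut) to 1 (fully open), so that 0 is half open. A call has exactly 5 rows; each row is the pose to reach, as a shift and turn from the pose commanded when the call began, along the tool's axes at that moment; what a row does not reach only later rows make up. A row lasts 1/10 s, in which the tool goes at most 50 mm and 8.59 degrees, less where a joint would pass 70% of its speed; a pose out of reach is approached as far as the arm can. A call with a gripper value outside its range is refused whole. The fingers move at their own pace and stop on an object; "squeeze" is the grip in N (left out, the last holds). Time passes only in rows, so rows that repeat a pose let the fingers close, or fill a call up. It gives the time, the measured TCP pose, the force, the opening and the grip force at its end, in the units of the state.
- observe(): the state, without advancing time (a new reading comes with each control period).
- viewer.grab_frame(name): name is "side" or "top"; returns (picture, depth): 480x640x3 uint8, red, green, blue; 480x640 float32, m along the optical axis (not along the pixel's ray), 0 where there is no reading.
- viewer.camera_info(name): a dict with "fx", "fy", "cx", "cy" (pixels), "k1" (the pictures are not rectified: a ray, as slopes to the right and down, at radius r is drawn at 1 + k1 r^2 times it, then the intrinsics apply), "R" (3x3) and "t" (3): a world point X has camera coordinates R X + t. Camera axes: x right, y down, z forward; pixel columns grow to the right and rows downward; lengths in m; the calibration is good to about 2 mm. A picture is of the moment at which its call begins. camera_info takes no time and is no camera call.
- bot.job_done(): hands the job in; it is judged then, once.
The state is a dict: "clock": time; "qpos": joint angles; "qd": joint speeds; "joint_efforts": joint torques, N m; "position": TCP position; "tool_rot": TCP orientation; "force": force on the tool from outside, world axes, zero at the start; "moment": the same for the moment, N m; "grip_width": finger opening in m; "finger_force": force on a finger pad.
Only numpy, scipy, OpenCV 4.12 (cv2) and the standard library are available. Lean on these libraries where they do the work, as an engineer would, in place of code of your own. Each camera call takes 0.05 s, during which the arm holds its last target. There are 200 camera calls.

TASK

Take the green-capped sample tube from the bench rack, push it fully home in the empty socket of the tube carrier and let go of it. Then take the carrier by its handle, lift it straight up out of its dock with all six tubes seated, and finish holding it still and level over the dock, about 10 cm clear, for me to take it from you; do not put it down. Keep the carrier level throughout and leave everything else where it is.

Things in the scene. Friction and masses are not known exactly. Their poses are not given: they have to be found in the camera images.
- green_tube_mid (a point): the green-capped sample tube waiting in the bench rack; point on its axis, half-way up (41 mm above its underside). 82 mm tall: barrel 12.8 mm in diameter for the lower 66 mm, then the green cap, 17 mm in diameter, 16 mm high. 11 to 19 g. Its z axis points from underside to cap. It stands loosely in a rack hole, its underside 4 mm above the worktop.
- rack: white bench tube rack, fixed to the worktop, 64 mm (its x) by 140 mm (its y); origin at the centre of its underside. Perforated deck 52 mm high, end walls 56 mm high at its y = +-68 mm. In its far row (its x = +14.5 mm) three tubes stand at its y = -52, 0 and +52 mm: the green-capped one, a grey-capped one and a yellow-capped one, in any order.
- carrier: white sample-tube carrier, 118 mm (its x) by 136 mm (its y), 127 mm high with its handle, 0.2 to 0.4 kg; loose, standing in its dock. Origin at the centre of its underside, z up. Six sockets at its x = +-43 mm, y = -50, 0 and +50 mm, all filled but the one at (-43, -50). Its perforated deck is 46 mm high. The capped tubes in it reach 88 mm above its underside.
- carrier_socket (a point): centre of the mouth of the carrier's empty socket, in the deck's top face, 46 mm above the carrier's underside. Round hole, 15.5 mm in diameter, small chamfer, over a cradle 40 mm deep. A leaf spring on the handle side presses the tube outwards: it enters freely for the first 12 mm, must then be pushed lightly (1 to 6 N), and stays where it is left. The next tube stands 50 mm away along the carrier's y.
- socket_seat (a point): where the tube's middle lies when the tube is fully home on the carrier's floor: 1 mm above the socket's mouth, on its axis (the spring leaves the tube up to 1.5 mm to the outer side). The cap's top is then 88 mm above the carrier's underside, level with the other tubes.
- carrier_handle (a point): centre of the carrier's carrying handle, 119 mm above its underside, over the balance point when all six tubes are in: a straight level bar along the carrier's y, with a blue grip sleeve 12 mm wide (x), 16 mm high (z) and 56 mm long (y). The bar is 136 mm long, on uprights at its two ends; below it is free space down to the deck.
- dock: grey dock plate fixed to the worktop, 142 mm by 160 mm and 5 mm thick; origin at the centre of its underside. The carrier stands on it, 5 mm above the worktop, between four corner guides 12 mm high with 2.5 mm play all round; its axes are those of the docked carrier.
- stay_grey: grey-capped sample tube in the bench rack (same shape as the green-capped one); origin at the centre of its underside. Stays there.
- stay_yellow: yellow-capped sample tube in the bench rack (same shape); origin at the centre of its underside. Stays there.
- diluent: small bottle with black cap, 37 mm in diameter, 70 mm tall, standing at the left of the work; origin at the centre of its underside. A bystander.
- pen: marker pen, 130 mm long (its y), lying at the left front; origin at its underside. A bystander.
- run_tube_1_mid (a point): one of the five capped tubes already seated in the carrier (same shape as the green-capped one); point on its axis 41 mm above its underside, 47 mm above the carrier's underside when it is fully home.
- run_tube_2_mid (a point): one of the five capped tubes already seated in the carrier (same shape as the green-capped one); point on its axis 41 mm above its underside, 47 mm above the carrier's underside when it is fully home.
- run_tube_3_mid (a point): one of the five capped tubes already seated in the carrier (same shape as the green-capped one); point on its axis 41 mm above its underside, 47 mm above the carrier's underside when it is fully home.
- run_tube_4_mid (a point): one of the five capped tubes already seated in the carrier (same shape as the green-capped one); point on its axis 41 mm above its underside, 47 mm above the carrier's underside when it is fully home.
- run_tube_5_mid (a point): one of the five capped tubes already seated in the carrier (same shape as the green-capped one); point on its axis 41 mm above its underside, 47 mm above the carrier's underside when it is fully home.
- green_tube: the same green-capped tube; origin at the centre of its underside.

How it is judged:
On the way, in this order (a step that is already met when the one before it is completed fails the run):
1. the green-capped tube is fully home in the carrier's empty socket and let go, with the carrier still in its dock (distance between green_tube_mid and socket_seat below 0.004 m and contact force between the fingers and green_tube below 0.2 N and height (world z) of carrier below 0.009 m), for 0.2 s.
2. the carrier is lifted clear of the dock by the fingers and held level (height (world z) of carrier between 0.075 and 0.205 m and horizontal distance between carrier and dock below 0.05 m and angle between carrier's own z axis and vertical below 0.087 rad and contact force between the fingers and carrier above 1 N and contact force between carrier and dock below 0.05 N), for 0.3 s.
At the end, for the whole second after the job is handed in: Fingers hold the carrier off the dock: underside 75 to 205 mm above the worktop, within 50 mm of the dock centre seen from above, within 5 degrees of level, at rest; the green-capped tube within 4 mm of its seated place, the other five home to within 6 mm (all of step 2 and distance between green_tube_mid and socket_seat below 0.004 m and z of run_tube_1_mid in the frame of carrier between 0.041 and 0.053 m and z of run_tube_2_mid in the frame of carrier between 0.041 and 0.053 m and z of run_tube_3_mid in the frame of carrier between 0.041 and 0.053 m and z of run_tube_4_mid in the frame of carrier between 0.041 and 0.053 m and z of run_tube_5_mid in the frame of carrier between 0.041 and 0.053 m and linear speed of carrier below 0.02 m/s and angular speed of carrier below 0.15 rad/s); the arm keeps its last pose, push and grip.
It fails at once if the carrier is tipped by more than 15 degrees (angle between carrier's own z axis and vertical above 0.26 rad).
It fails at once if another tube in the rack, the small bottle or the pen is moved by more than 20 mm (distance of any of stay_grey, stay_yellow, diluent, pen from where it was at the start of the episode above 0.02 m).
It also fails if it takes over 64 s, if anything falls off the work surface, if the arm or the gripper's body presses on something with over 40 N, if the wrist force passes 120 N, or if a joint passes its speed limit or range.

## Working session

There is one attempt and no reset: what is moved stays moved. The work goes in short steps, Python scripts to look and compute and a tool call to move; the robot and the scene stay as the last step left them, time stands still between calls to the robot, and variables do not carry over. Pictures are saved under pics/ and viewed, at most 10 in all, crops included, and the job is handed in when it is done.

Besides the shell and the picture viewer there is one more tool, called after ">>>" by a JSON object that holds its "api" and its "payload", one argument or row to a line. play_rows: Moves the arm, as the interface text tells. Its arguments: {"type":"object","properties":{"motion":{"type":"array"},"squeeze":{"type":"number"}},"required":["motion"]}

```bash
mkdir -p pics
cat > h.py <<'E'
import numpy as np, cv2
from workcell import observe, viewer, bot
from scipy.spatial.transform import Rotation as Ro
def grab(n,tag):
    p,d=viewer.grab_frame(n); np.savez(f'pics/{tag}.npz',p=p,d=d); cv2.imwrite(f'pics/{tag}.png',p[:,:,::-1]); return p,d
def world(n,u,v,z):
    "pixel + depth -> world"
    c=viewer.camera_info(n); K=np.array([[c['fx'],0,c['cx']],[0,c['fy'],c['cy']],[0,0,1.]])
    q=cv2.undistortPoints(np.array([[[u,v]]],float),K,np.array([c['k1'],0,0,0.]))[0,0]
    R=np.array(c['R']);t=np.array(c['t'])
    return R.T@(np.array([q[0]*z,q[1]*z,z])-t)
def cloud(n,d):
    c=viewer.camera_info(n); K=np.array([[c['fx'],0,c['cx']],[0,c['fy'],c['cy']],[0,0,1.]])
    v,u=np.mgrid[:480,:640]
    q=cv2.undistortPoints(np.stack([u,v],-1).reshape(-1,1,2).astype(float),K,np.array([c['k1'],0,0,0.]))[:,0]
    z=d.reshape(-1,1); P=np.hstack([q*z,z]); return ((P-np.array(c['t']))@np.array(c['R'])).reshape(480,640,3)
E
python3 - <<'E'
from h import *
for n in('side','top'):
    grab(n,n+'0'); c=viewer.camera_info(n); R=np.array(c['R']); print(n,c['fx'],c['k1'],-R.T@np.array(c['t']),R[2])
s=observe(); print(s, bot.pinch_z)
E
```

```text
side 577.0673754715159 -0.1387565771827479 [ 0.28632171 -0.92039125  0.47389928] [ 0.25025301  0.90944538 -0.33208813]
top 527.8012661175479 -0.1404530162261292 [0.4088019  0.08483946 1.08187946] [ 0.13552025 -0.01341396 -0.99068377]
{'clock': 0.1, 'qpos': array([-1.34221644,  0.52191509, -0.03633031,  1.59991285,  0.02119715,
        1.02107558, -0.11279471]), 'qd': array([ 1.17182329e-03, -4.14250669e-04, -2.11031097e-04, -1.78944412e-03,
       -7.77604485e-05, -3.92473007e-04,  7.93561996e-04]), 'joint_efforts': array([ 3.53661198e-03, -9.28483272e+01,  1.98440664e+00, -3.70528042e+01,
        1.82179094e-02,  5.32631966e-03,  6.77149660e-05]), 'position': array([0.18391876, 0.59704164, 0.23082141]), 'tool_rot': array([-3.14066845e+00,  5.87957264e-05,  2.84280742e+00]), 'force': array([ 0.52436061,  0.20945849, -0.5142595 ]), 'moment': array([-0.00108285,  0.0096636 ,  0.02260331]), 'finger_force': 0.0, 'grip_width': 0.08509464801127468} 0.0187
```

View pics/top0.png

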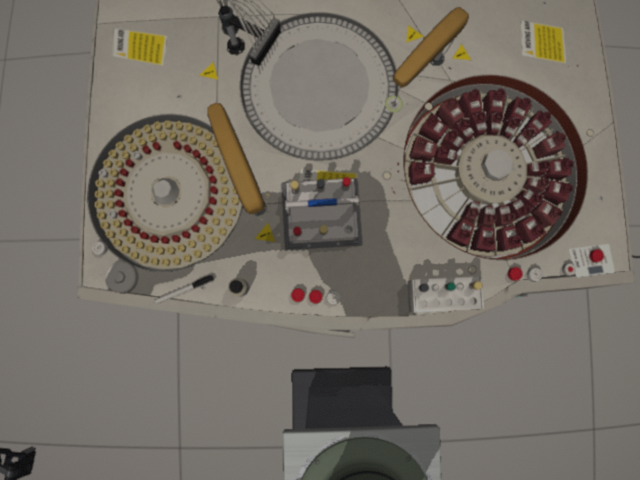

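View pics/side0.png

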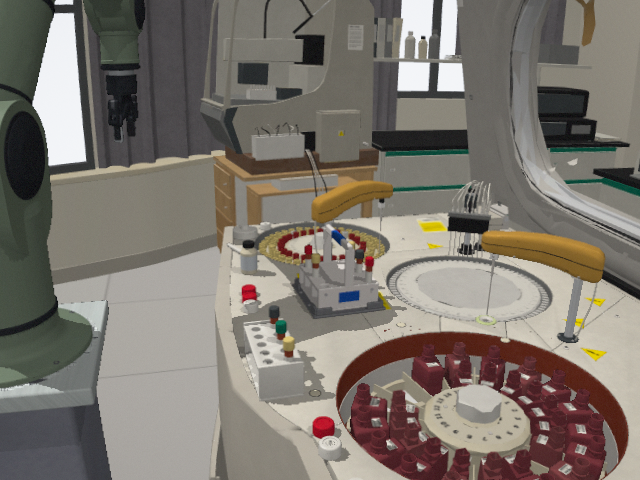

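The top view shows the rack at about (447,293) with the green cap in the middle at (451,286). The carrier is at about (322,212), with its blue grip at (322,203) and the empty socket at lower right, near (350,230). The side view shows the same layout, with the green cap at (281,328).

Run:
```python
from h import *
t=np.load('pics/top0.npz'); p,d=t['p'],t['d']
a=cv2.resize(p[165:255,275:370],None,fx=4.2,fy=4.2,interpolation=cv2.INTER_CUBIC)
b=cv2.resize(p[255:325,400:495],None,fx=4.2,fy=4.2,interpolation=cv2.INTER_CUBIC)
cv2.imwrite('pics/crop_top.png',np.vstack([a,b])[:600,:,::-1] if a.shape[0]+b.shape[0]<=600 else cv2.resize(np.vstack([a,b]),None,fx=.88,fy=.88)[:,:,::-1])
s=np.load('pics/side0.npz')
for n,r,k in(('top',t,.5),('side',s,.5)):
    P=cloud(n,r['d']); hsv=cv2.cvtColor(r['p'],cv2.COLOR_RGB2HSV); H,S,V=[hsv[...,i].astype(int) for i in range(3)]
    for nm,m in (('green',(abs(H-80)<15)&(S>110)&(P[...,2]>.05)&(P[...,2]<.12)),('blue',(abs(H-108)<12)&(S>120)&(P[...,2]>.09)&(P[...,2]<.16))):
        m&=(P[...,0]>.2)&(P[...,0]<.9)&(abs(P[...,1])<.35)
        q=P[m]; v,u=np.nonzero(m)
        if len(q): print(n,nm,len(q),u.min(),u.max(),v.min(),v.max(),'med',np.median(q,0).round(4),'min',q.min(0).round(4),'max',q.max(0).round(4))
    # cap tops of all tubes by height bands
    g=P[(P[...,0]>.3)&(P[...,0]<.8)&(abs(P[...,1])<.35)&(P[...,2]>.07)&(P[...,2]<.097)]
    print(len(g))
P=cloud('top',t['d'])
# carrier handle bar: z>0.11
m=(P[...,2]>.115)&(P[...,2]<.14)&(P[...,0]>.4)&(P[...,0]<.75)&(P[...,1]>-.05)&(P[...,1]<.3); 
v,u=np.nonzero(m);print('bar',m.sum(),u.min(),u.max(),v.min(),v.max(),P[m].min(0),P[m].max(0),np.median(P[m],0)); q=P[m]
print(cv2.fitLine(q[:,:2].astype(np.float32),cv2.DIST_HUBER,0,.01,.01).ravel())
# cap tops
for lo,hi in((.086,.1),(.08,.089)):
    m=((P[...,2]>lo)&(P[...,2]<hi)&(P[...,0]>.2)&(P[...,0]<.75)&(P[...,1]>-.35)&(P[...,1]<.3)).astype(np.uint8)
    k,l,st,_=cv2.connectedComponentsWithStats(m)
    for i in range(1,k):
        if st[i,4]>=8: q=P[l==i]; print(lo,st[i],((q.min(0)+q.max(0))/2).round(4),q.mean(0).round(4))
```

```text
top green 44 447 454 283 289 med [ 0.4327 -0.1738  0.0851] min [ 0.427  -0.1817  0.081 ] max [ 0.4384 -0.1666  0.0881]
top blue 155 309 335 199 205 med [0.5917 0.0672 0.1319] min [0.5861 0.0433 0.1251] max [0.5973 0.0912 0.1357]
579
side green 124 276 285 320 333 med [ 0.4315 -0.178   0.0807] min [ 0.4249 -0.1824  0.0699] max [ 0.4391 -0.165   0.0868]
side blue 93 332 344 230 244 med [0.5876 0.0664 0.1308] min [0.5847 0.0391 0.1202] max [0.5961 0.0927 0.1341]
1209
bar 531 251 359 196 213 [ 0.57321514 -0.00106179  0.11861281] [0.60336703 0.19667214 0.139879  ] [0.5912831  0.06913119 0.13073157]
[ 0.05899907 -0.99825805  0.5919858   0.0534973 ]
0.086 [343 177   8   9  52] [0.6384 0.0185 0.0932] [0.6381 0.0182 0.0969]
0.086 [317 179   8   9  64] [0.637  0.0684 0.0934] [0.6364 0.0684 0.0945]
0.086 [291 180   8   9  62] [0.6355 0.1184 0.0938] [0.635  0.1184 0.0943]
0.086 [320 225   8   9  59] [0.5477 0.0651 0.0926] [0.5476 0.0651 0.0946]
0.086 [293 226   9   9  63] [0.5463 0.1152 0.0933] [0.5459 0.1151 0.0944]
0.086 [475 281   7   8  22] [ 0.4337 -0.2271  0.0887] [ 0.4345 -0.2267  0.0878]
0.086 [421 284   6   8  14] [ 0.4315 -0.1212  0.0874] [ 0.4322 -0.1211  0.0875]
0.08 [474 281   8   8  52] [ 0.4338 -0.2269  0.085 ] [ 0.4336 -0.2266  0.0854]
0.08 [447 283   9   8  62] [ 0.4318 -0.1747  0.0847] [ 0.4316 -0.1742  0.0849]
0.08 [420 284   9   8  60] [ 0.4316 -0.123   0.0844] [ 0.4316 -0.1231  0.085 ]
```

View pics/crop_top.png

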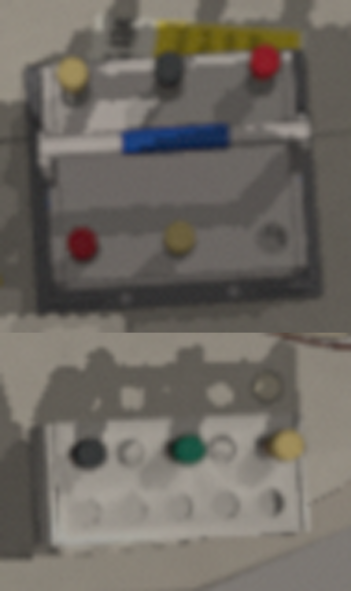

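The crop shows the carrier turned slightly, with its empty socket at lower right. The green tube is in the middle of the rack's far row. I'll use the cap-top measurements.

```bash
cat >> h.py <<'E'
def to(x,y,z,yaw):
    "shift (cm) and rotvec in tool axes to reach TCP pose pointing down"
    s=observe(); T=Ro.from_euler('xyz',s['tool_rot']); G=Ro.from_euler('xyz',[np.pi,0,yaw])
    print('now',s['clock'].__round__(2),s['position'].round(4),s['tool_rot'].round(4),'q',s['qpos'].round(2),'F',s['force'].round(2),'w',round(s['grip_width'],4),round(s['finger_force'],1))
    print('go',(T.inv().apply(np.array([x,y,z])-s['position'])*100).round(2),(T.inv()*G).as_rotvec().round(4))
E
python3 - <<'E'
from h import *
# rigid fit of carrier from 5 caps (socket x +-44.2 with spring offset)
A=np.array([[.0442,-.05],[.0442,0],[.0442,.05],[-.0442,0],[-.0442,.05]])
B=np.array([[.6383,.01835],[.6367,.0684],[.6352,.1184],[.54765,.0651],[.5461,.11515]])
a,b=A-A.mean(0),B-B.mean(0); th=np.arctan2((a[:,0]*b[:,1]-a[:,1]*b[:,0]).sum(),(a*b).sum()); c,s=np.cos(th),np.sin(th);R=np.array([[c,-s],[s,c]])
t=B.mean(0)-R@A.mean(0); print('carrier',th,t,'res',(B-(A@R.T+t)).round(4).tolist(),'socket',R@[-.043,-.05]+t)
# rack yaw
print('rack yaw',np.arctan2(-( -.1231+.2267)*0-(.4316-.4336),.1036))
to(.45,.3,.231,np.pi+.03)
E
```

```text
carrier 0.035460120535506075 [0.59231008 0.06677288] res [[0.0, -0.0], [0.0002, 0.0001], [0.0005, 0.0001], [-0.0005, -0.0001], [-0.0003, -0.0]] socket [0.55110975 0.01527985]
rack yaw 0.019302621618683225
now 0.1 [0.1839 0.597  0.2308] [-3.1407e+00  1.0000e-04  2.8428e+00] q [-1.34  0.52 -0.04  1.6   0.02  1.02 -0.11] F [ 0.52  0.21 -0.51] w 0.0851 0.0
go [-34.17 -20.56   0.  ] [-9.000e-04 -1.000e-04 -3.288e-01]
```

>>> {"api": "play_rows", "payload": {
  "motion": [
    [-4,-2.4,0,0,0,-0.06,0.2],
    [-8,-4.8,0,0,0,-0.12,0],
    [-12,-7.2,0,0,0,-0.18,0],
    [-16,-9.6,0,0,0,-0.24,0],
    [-20,-12,0,0,0,-0.33,0]
  ],
  "squeeze": 40
}}

```text
clock: 0.6
position: [0.3407, 0.422, 0.2312]
tool_rot: [-3.141, -0.0, -3.108]
force: [0.7, 0.9, -0.0]
grip_width: 0.0426
finger_force: 0.0
```

```bash
python3 -c "
from h import *
to(.44,.2,.231,np.pi+.03)"
```

```text
now 0.6 [0.3407 0.422  0.2312] [-3.1413e+00 -1.0000e-04 -3.1077e+00] q [-0.94  0.39 -0.08  1.82  0.04  0.94  0.57] F [ 0.71  0.89 -0.04] w 0.0426 0.0
go [-9.170e+00 -2.253e+01  2.000e-02] [-0.0003 -0.0001  0.0039]
```

>>> {"api": "play_rows", "payload": {
  "motion": [
    [-1.8,-4.4,0,0,0,0,0],
    [-3.6,-8.8,0,0,0,0,0],
    [-5.4,-13.2,0,0,0,0,0],
    [-7.2,-17.6,0,0,0,0,0],
    [-9,-22,0,0,0,0,0]
  ]
}}

```text
clock: 1.1
position: [0.437, 0.2047, 0.2313]
tool_rot: [-3.142, -0.0, -3.11]
force: [-0.2, 0.1, 0.5]
grip_width: 0.0425
finger_force: 0.0
```

>>> {"api": "play_rows", "payload": {
  "motion": [
    [0,-4.6,0,0,0,0,0],
    [0,-9.2,0,0,0,0,0],
    [0,-13.8,0,0,0,0,0],
    [0,-18.4,0,0,0,0,0],
    [0,-23,0,0,0,0,0]
  ]
}}

```text
clock: 1.6
position: [0.4434, -0.0251, 0.2313]
tool_rot: [3.142, 0.0, -3.11]
force: [1.4, -0.2, -0.2]
grip_width: 0.0427
finger_force: 0.0
```

```bash
python3 -c "
from h import *
to(.432,-.1745,.15,np.pi+.03)"
```

```text
now 1.6 [ 0.4434 -0.0251  0.2313] [ 3.1415  0.     -3.1103] q [-0.18  0.23  0.12  2.06 -0.04  0.85  1.56] F [ 1.42 -0.15 -0.17] w 0.0427 0.0
go [  1.6  -14.9    8.13] [0.0001 0.     0.0013]
```

>>> {"api": "play_rows", "payload": {
  "motion": [
    [0.4,-4,1,0,0,0,0],
    [0.8,-8,2,0,0,0,0],
    [1.2,-12,3,0,0,0,0],
    [1.6,-14.9,5,0,0,0,0],
    [1.6,-14.9,7,0,0,0,0]
  ]
}}

```text
clock: 2.1
position: [0.4316, -0.1765, 0.1607]
tool_rot: [-3.14, 0.0, -3.115]
force: [0.2, 0.9, -0.8]
grip_width: 0.0429
finger_force: 0.0
```

Run:
```python
from h import *
to(.432,-.1745,.059,np.pi+.02)
p,d=grab('side','side1'); q,_=grab('top','top1')
a=cv2.resize(p[250:410,200:360],None,fx=3,fy=3,interpolation=cv2.INTER_CUBIC); b=cv2.resize(q[230:330,390:496],None,fx=3,fy=3)
o=np.zeros((480,800,3),np.uint8); o[:,:480]=a; o[:300,480:798]=b
cv2.imwrite('pics/c1.png',o[:,:,::-1])
```

```text
now 2.1 [ 0.4316 -0.1765  0.1607] [-3.1401e+00  3.0000e-04 -3.1153e+00] q [ 0.12  0.38  0.18  2.08 -0.1   0.68  1.96] F [ 0.22  0.86 -0.77] w 0.0429 0.0
go [-0.04  0.21 10.17] [-0.0015  0.0003  0.0062]
```

View pics/c1.png

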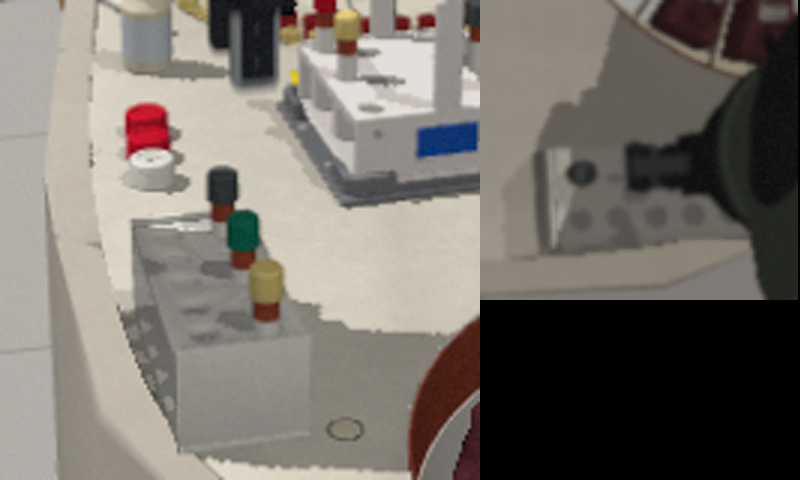

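Run:
```python
from h import *
P=cloud('side',np.load('pics/side1.npz')['d'])
for lo,hi in((.155,.175),(.175,.19),(.19,.205)):
    m=(abs(P[...,0]-.4316)<.06)&(abs(P[...,1]+.1765)<.09)&(P[...,2]>lo)&(P[...,2]<hi); q=P[m]
    if len(q): print(lo,len(q),q.min(0).round(4),q.max(0).round(4),np.median(q,0).round(4))
for nm,x,y in(('grn',.4318,-.1745),('yel',.4336,-.2267),('gry',.4316,-.1231)):
    m=(abs(P[...,0]-x)<.015)&(abs(P[...,1]-y)<.015)&(P[...,2]>.071)&(P[...,2]<.083); q=P[m]; c=cv2.minEnclosingCircle(q[:,:2].astype(np.float32))
    # circle fit r=8.5mm
    from scipy.optimize import least_squares
    r=least_squares(lambda k:np.hypot(q[:,0]-k[0],q[:,1]-k[1])-.0085,[x,y],loss='soft_l1',f_scale=.001); print(nm,len(q),r.x.round(4),q[:,2].max())
for nm,x,y in(('near0',.5476,.0651),('near50',.5461,.1151),('far-50',.6383,.0184),('far0',.6367,.0684)):
    m=(abs(P[...,0]-x)<.015)&(abs(P[...,1]-y)<.015)&(P[...,2]>.078)&(P[...,2]<.09); q=P[m]
    r=least_squares(lambda k:np.hypot(q[:,0]-k[0],q[:,1]-k[1])-.0085,[x,y],loss='soft_l1',f_scale=.001); print(nm,len(q),r.x.round(4))
```

```text
0.155 160 [ 0.4203 -0.2123  0.1626] [ 0.4441 -0.1493  0.175 ] [ 0.4277 -0.2024  0.1696]
0.175 236 [ 0.4205 -0.2128  0.175 ] [ 0.4441 -0.151   0.1899] [ 0.428  -0.2037  0.1825]
0.19 209 [ 0.4194 -0.2142  0.19  ] [ 0.4441 -0.1435  0.2049] [ 0.4276 -0.2046  0.1965]
grn 82 [ 0.4319 -0.1714] 0.08291874910522394
yel 90 [ 0.4327 -0.2236] 0.0828842523937493
gry 80 [ 0.4314 -0.1193] 0.08296037586489562
near0 48 [0.5479 0.0695]
near50 40 [0.5458 0.1199]
far-50 44 [0.6392 0.0232]
far0 46 [0.6369 0.073 ]
```

>>> {"api": "play_rows", "payload": {
  "motion": [
    [0,0.2,2.5,0,0,0,0],
    [0,0.2,5,0,0,0,0],
    [0,0.2,7.5,0,0,0,0],
    [0,0.2,9.4,0,0,0,0],
    [0,0.2,10,0,0,0,0]
  ]
}}

```text
clock: 2.7
position: [0.4322, -0.1698, 0.0606]
tool_rot: [3.141, -0.002, -3.109]
force: [0.3, 0.8, -0.7]
grip_width: 0.043
finger_force: 0.0
```

Run:
```python
from h import *
to(.432,-.1745,.059,np.pi+.02)
P=cloud('top',np.load('pics/top1.npz')['d'])
for lo,hi in((.155,.175),(.175,.19),(.19,.21),(.21,.23)):
    m=(abs(P[...,0]-.4316)<.05)&(abs(P[...,1]+.1765)<.07)&(P[...,2]>lo)&(P[...,2]<hi); q=P[m]
    if len(q): print(lo,len(q),q.min(0).round(4),q.max(0).round(4),np.median(q,0).round(4))
```

```text
now 2.7 [ 0.4322 -0.1698  0.0606] [ 3.1408e+00 -1.5000e-03 -3.1092e+00] q [ 0.16  0.57  0.12  2.14 -0.15  0.44  2.  ] F [ 0.32  0.81 -0.68] w 0.043 0.0
go [ 0.04 -0.47  0.16] [ 0.0008 -0.0015  0.0124]
0.155 2 [ 0.4204 -0.148   0.1723] [ 0.4394 -0.147   0.1731] [ 0.4299 -0.1475  0.1727]
0.175 2 [ 0.422  -0.1472  0.1754] [ 0.4411 -0.1465  0.1758] [ 0.4316 -0.1469  0.1756]
0.19 16 [ 0.4197 -0.1482  0.2046] [ 0.4432 -0.1402  0.2099] [ 0.4382 -0.1413  0.2077]
0.21 53 [ 0.4159 -0.1499  0.2101] [ 0.4469 -0.1287  0.2296] [ 0.4248 -0.145   0.2155]
```

>>> {"api": "play_rows", "payload": {
  "motion": [
    [0,-0.25,0.1,0,0,0.01,0],
    [0,-0.45,0.1,0,0,0.01,0],
    [0,-0.45,0.1,0,0,0.01,0],
    [0,-0.45,0.1,0,0,0.01,0],
    [0,-0.45,0.1,0,0,0.01,0]
  ]
}}

```text
clock: 3.2
position: [0.4328, -0.1752, 0.0608]
tool_rot: [-3.141, 0.001, -3.12]
force: [-0.1, -0.2, 0.4]
grip_width: 0.0427
finger_force: 0.0
```

>>> {"api": "play_rows", "payload": {
  "motion": [
    [0,0,0,0,0,0,-0.5],
    [0,0,0,0,0,0,-1],
    [0,0,0,0,0,0,-1],
    [0,0,0,0,0,0,-1],
    [0,0,0,0,0,0,-1]
  ]
}}

```text
clock: 3.7
position: [0.4326, -0.1752, 0.0604]
tool_rot: [-3.142, 0.0, -3.12]
force: [0.4, 0.1, 5.1]
grip_width: 0.015
finger_force: 39.0
```

>>> {"api": "play_rows", "payload": {
  "motion": [
    [0,0,0,0,0,0,-1],
    [0,0,0,0,0,0,-1],
    [0,0,0,0,0,0,-1],
    [0,0,0,0,0,0,-1],
    [0,0,0,0,0,0,-1]
  ]
}}

```text
clock: 4.2
position: [0.4326, -0.1752, 0.0604]
tool_rot: [-3.142, 0.0, -3.12]
force: [-0.1, 0.3, 5.0]
grip_width: 0.0151
finger_force: 39.0
```

>>> {"api": "play_rows", "payload": {
  "motion": [
    [0,0,-1,0,0,0,-1],
    [0,0,-3,0,0,0,-1],
    [0,0,-6,0,0,0,-1],
    [0,0,-9,0,0,0,-1],
    [0,0,-11,0,0,0,-1]
  ]
}}

```text
clock: 4.7
position: [0.4326, -0.1754, 0.1727]
tool_rot: [-3.141, 0.001, -3.121]
force: [-0.5, 0.3, 0.1]
grip_width: 0.0153
finger_force: 39.0
```

Run:
```python
from h import *
to(.5511,.0153,.17,np.pi+.035)
p,d=grab('side','side2')
cv2.imwrite('pics/c2.png',cv2.resize(p[210:410,180:380],None,fx=3,fy=3,interpolation=cv2.INTER_CUBIC)[:,:,::-1])
```

```text
now 4.7 [ 0.4326 -0.1754  0.1727] [-3.1412e+00  1.5000e-03 -3.1207e+00] q [ 0.11  0.36  0.19  2.07 -0.1   0.71  1.95] F [-0.52  0.34  0.12] w 0.0153 39.0
go [-12.24  18.82   0.28] [-0.0004  0.0015 -0.0141]
```

View pics/c2.png

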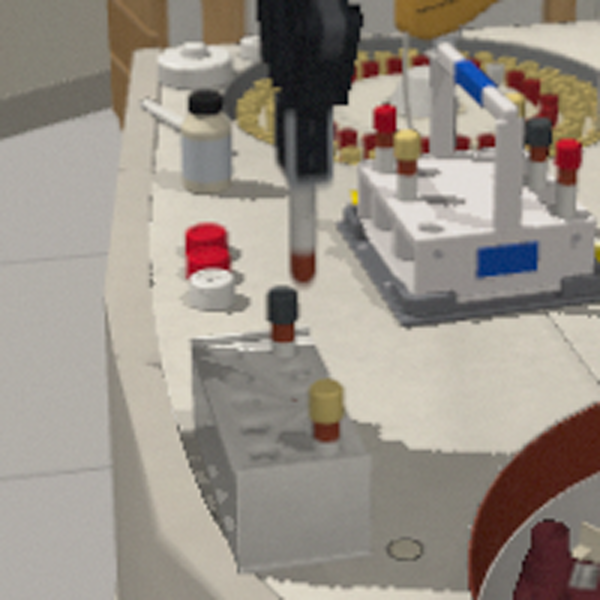

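The green tube is held upright, with its barrel bottom at crop (303,280). The rack neighbours are undisturbed.

Run:
```python
from h import *
from scipy.optimize import least_squares
P=cloud('side',np.load('pics/side2.npz')['d'])
def fit(x,y,lo,hi,r):
    m=(abs(P[...,0]-x)<.014)&(abs(P[...,1]-y)<.016)&(P[...,2]>lo)&(P[...,2]<hi); q=P[m]
    # silhouette-centre line of sight + front depth
    k=least_squares(lambda k:np.hypot(q[:,0]-k[0],q[:,1]-k[1])-r,[x,y],loss='soft_l1',f_scale=.0007).x
    print(len(q),k.round(4),'zmin',q[:,2].min().round(4)); return k
for lo,hi in((.12,.13),(.13,.14),(.14,.15)): fit(.4326,-.1754,lo,hi,.0064)
for x,y in((.4336,-.2267),(.4316,-.1231)): fit(x,y,.071,.083,.0085)
for x,y in((.5476,.0651),(.5461,.1151),(.6383,.0184),(.6367,.0684)): fit(x,y,.078,.09,.0085)
```

```text
52 [ 0.4322 -0.1726] zmin 0.1201
56 [ 0.4325 -0.173 ] zmin 0.13
56 [ 0.4324 -0.1734] zmin 0.1402
91 [ 0.4325 -0.2236] zmin 0.0713
78 [ 0.4319 -0.1195] zmin 0.071
51 [0.5476 0.0701] zmin 0.0785
41 [0.5461 0.1199] zmin 0.0785
42 [0.6389 0.024 ] zmin 0.0789
49 [0.6377 0.073 ] zmin 0.0786
```

>>> {"api": "play_rows", "payload": {
  "motion": [
    [-2.5,3.8,0,0,0,0,-1],
    [-5,7.6,0,0,0,-0.01,-1],
    [-7.5,11.4,0,0,0,-0.014,-1],
    [-10,15.2,0.2,0,0,-0.014,-1],
    [-12,18.5,0.2,0,0,-0.014,-1]
  ]
}}

```text
clock: 5.25
position: [0.5493, 0.0146, 0.1685]
tool_rot: [3.141, -0.0, -3.106]
force: [-0.4, -1.3, -0.4]
grip_width: 0.0153
finger_force: 39.0
```

Run:
```python
from h import *
to(.5511,.0168,.125,np.pi+.035)
```

```text
now 5.25 [0.5493 0.0146 0.1685] [ 3.1415 -0.     -3.1055] q [-0.24  0.49  0.15  1.87 -0.1   0.79  1.56] F [-0.39 -1.26 -0.38] w 0.0153 39.0
go [-0.19  0.21  4.35] [ 0.0001 -0.      0.0011]
```

>>> {"api": "play_rows", "payload": {
  "motion": [
    [-0.2,0,1.2,0,0,0,-1],
    [-0.2,0.1,2.4,0,0,0,-1],
    [-0.2,0.1,3.6,0,0,0,-1],
    [-0.2,0.1,4.2,0,0,0,-1],
    [-0.2,0.1,4.2,0,0,0,-1]
  ]
}}

```text
clock: 5.75
position: [0.5498, 0.0124, 0.1255]
tool_rot: [-3.141, -0.002, -3.108]
force: [0.6, 0.2, 0.4]
grip_width: 0.0154
finger_force: 39.1
```

Run:
```python
from h import *
from scipy.optimize import least_squares
to(.5511,.0168,.11,np.pi+.035)
p,d=grab('side','side3'); D=[d]+[viewer.grab_frame('side')[1] for _ in range(3)]
d=np.median(D,0).astype(np.float32); P=cloud('side',d)
def fit(x,y,lo,hi,r):
    m=(abs(P[...,0]-x)<.014)&(abs(P[...,1]-y)<.016)&(P[...,2]>lo)&(P[...,2]<hi); q=P[m]
    k=least_squares(lambda k:np.hypot(q[:,0]-k[0],q[:,1]-k[1])-r,[x,y],loss='soft_l1',f_scale=.0007).x
    print(len(q),k.round(4),'zmin',q[:,2].min().round(4))
for lo,hi in((.074,.084),(.084,.094),(.094,.104)): fit(.551,.016,lo,hi,.0064)
for x,y in((.5476,.0651),(.5461,.1151),(.6383,.0184),(.6367,.0684)): fit(x,y,.078,.09,.0085)
cv2.imwrite('pics/c3.png',cv2.resize(p[210:340,260:400],None,fx=4.2,fy=4.2,interpolation=cv2.INTER_CUBIC)[:,:,::-1])
```

```text
now 5.75 [0.5498 0.0124 0.1255] [-3.1412e+00 -1.6000e-03 -3.1078e+00] q [-0.23  0.55  0.13  1.9  -0.11  0.7   1.57] F [0.61 0.22 0.43] w 0.0154 39.1
go [-0.15  0.43  1.55] [-0.0004 -0.0016 -0.0012]
32 [0.5501 0.0154] zmin 0.0745
37 [0.5499 0.0153] zmin 0.0842
34 [0.5498 0.0148] zmin 0.0942
48 [0.5481 0.07  ] zmin 0.0782
41 [0.5458 0.1205] zmin 0.0782
44 [0.6391 0.0239] zmin 0.0784
48 [0.6371 0.0733] zmin 0.0781
```

View pics/c3.png

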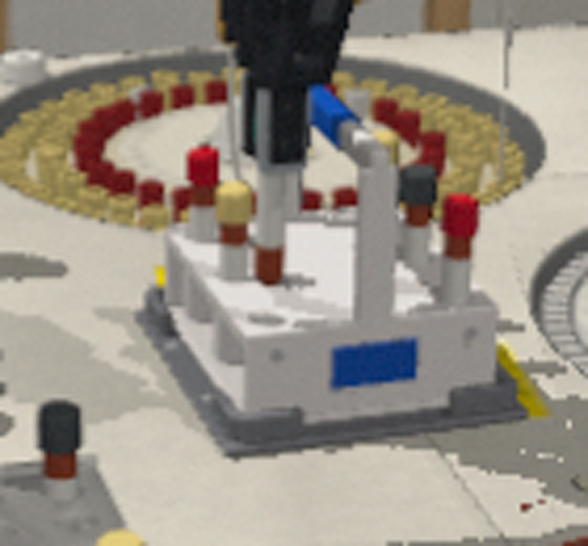

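The tube bottom is at crop (268,280), just behind the empty socket mouth at (268,320), so it is still about 18 mm above the deck. I'll shift it to the socket axis before lowering it.

>>> {"api": "play_rows", "payload": {
  "motion": [
    [-0.1,0.2,0.3,0,0,0,-1],
    [-0.15,0.4,0.6,0,0,0,-1],
    [-0.15,0.4,0.9,0,0,0,-1],
    [-0.15,0.4,0.9,0,0,0,-1],
    [-0.15,0.4,0.9,0,0,0,-1]
  ]
}}

```text
clock: 6.45
position: [0.5518, 0.0174, 0.1172]
tool_rot: [-3.141, -0.0, -3.106]
force: [-0.3, -0.5, 0.3]
grip_width: 0.0153
finger_force: 39.1
```

Run:
```python
from h import *
to(.5511,.0168,.1,np.pi+.035)
```

```text
now 6.45 [0.5518 0.0174 0.1172] [-3.1415e+00 -3.0000e-04 -3.1065e+00] q [-0.23  0.56  0.13  1.9  -0.11  0.69  1.57] F [-0.29 -0.53  0.31] w 0.0153 39.1
go [ 0.07 -0.05  1.72] [-0.0001 -0.0003  0.0001]
```

>>> {"api": "play_rows", "payload": {
  "motion": [
    [0.05,-0.05,0.3,0,0,0,-1],
    [0.05,-0.05,0.6,0,0,0,-1],
    [0.05,-0.05,0.9,0,0,0,-1],
    [0.05,-0.05,1.2,0,0,0,-1],
    [0.05,-0.05,1.3,0,0,0,-1]
  ]
}}

```text
clock: 6.95
position: [0.5512, 0.0169, 0.1038]
tool_rot: [-3.141, -0.001, -3.106]
force: [-0.6, -0.5, -1.4]
grip_width: 0.0152
finger_force: 39.1
```

>>> {"api": "play_rows", "payload": {
  "motion": [
    [0,0,0.2,0,0,0,-1],
    [0,0,0.4,0,0,0,-1],
    [0,0,0.6,0,0,0,-1],
    [0,0,0.8,0,0,0,-1],
    [0,0,0.8,0,0,0,-1]
  ]
}}

```text
clock: 7.45
position: [0.5513, 0.0169, 0.096]
tool_rot: [-3.142, -0.0, -3.106]
force: [-0.2, -0.5, -0.7]
grip_width: 0.0153
finger_force: 39.1
```

Run:
```python
from h import *
s=observe();print(s['force'],s['moment'],s['position'])
p,d=grab('side','side4')
cv2.imwrite('pics/c4.png',cv2.resize(p[230:320,280:390],None,fx=5,fy=5,interpolation=cv2.INTER_CUBIC)[:,:,::-1])
```

```text
[-0.24110875 -0.49624129 -0.65965804] [ 0.06878191 -0.0652893   0.00021094] [0.55125784 0.01689071 0.09601833]
```

View pics/c4.png

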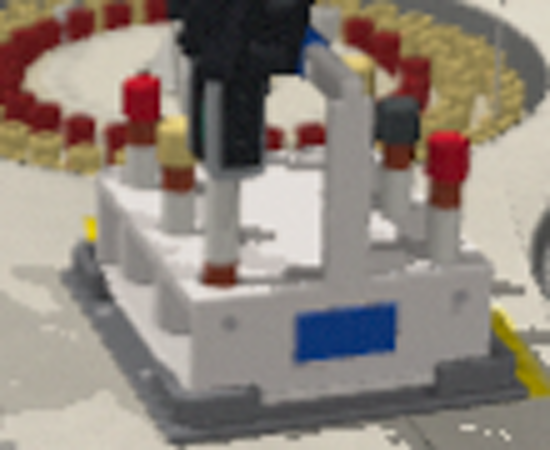

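The tube's bottom edge is at crop (220,282), inside the socket mouth, and the force is almost nil. I'll push it home.

>>> {"api": "play_rows", "payload": {
  "motion": [
    [0,0,0.3,0,0,0,-1],
    [0,0,0.6,0,0,0,-1],
    [0,0,0.9,0,0,0,-1],
    [0,0,1.2,0,0,0,-1],
    [0,0,1.5,0,0,0,-1]
  ]
}}

```text
clock: 8.0
position: [0.5516, 0.0169, 0.0813]
tool_rot: [-3.142, 0.0, -3.107]
force: [-1.9, -0.4, 6.8]
grip_width: 0.0153
finger_force: 39.5
```

>>> {"api": "play_rows", "payload": {
  "motion": [
    [0,0,0.3,0,0,0,-1],
    [0,0,0.6,0,0,0,-1],
    [0,0,0.8,0,0,0,-1],
    [0,0,1,0,0,0,-1],
    [0,0,1,0,0,0,-1]
  ]
}}

```text
clock: 8.5
position: [0.551, 0.0168, 0.0709]
tool_rot: [-3.141, -0.001, -3.106]
force: [-2.2, -0.8, -1.1]
grip_width: 0.0153
finger_force: 38.9
```

>>> {"api": "play_rows", "payload": {
  "motion": [
    [0,0,0.1,0,0,0,-1],
    [0,0,0.2,0,0,0,-1],
    [0,0,0.3,0,0,0,-1],
    [0,0,0.4,0,0,0,-1],
    [0,0,0.4,0,0,0,-1]
  ]
}}

```text
clock: 9.0
position: [0.5515, 0.0169, 0.0675]
tool_rot: [-3.142, 0.0, -3.106]
force: [-2.8, -1.5, 6.7]
grip_width: 0.0155
finger_force: 39.7
```

>>> {"api": "play_rows", "payload": {
  "motion": [
    [0,0,0.1,0,0,0,-1],
    [0,0,0.2,0,0,0,-1],
    [0,0,0.2,0,0,0,-1],
    [0,0,0.2,0,0,0,-1],
    [0,0,0.2,0,0,0,-1]
  ]
}}

```text
clock: 9.5
position: [0.553, 0.0169, 0.067]
tool_rot: [3.141, 0.004, -3.107]
force: [-4.4, -1.4, 32.0]
grip_width: 0.015
finger_force: 41.8
```

Bottomed out: the force rose to 32 N. I'll let go and withdraw straight up.

>>> {"api": "play_rows", "payload": {
  "motion": [
    [0,0,-0.1,0,0,0,-1],
    [0,0,-0.1,0,0,0,-0.5],
    [0,0,-0.1,0,0,0,0],
    [0,0,-0.1,0,0,0,0],
    [0,0,-0.1,0,0,0,0]
  ]
}}

```text
clock: 10.0
position: [0.5514, 0.0169, 0.0661]
tool_rot: [-3.142, -0.0, -3.106]
force: [0.0, 0.0, 0.8]
grip_width: 0.0427
finger_force: 0.0
```

>>> {"api": "play_rows", "payload": {
  "motion": [
    [0,0,-1,0,0,0,0],
    [0,0,-2.5,0,0,0,0],
    [0,0,-5.5,0,0,0,0],
    [0,0,-8.5,0,0,0,0],
    [0,0,-11.5,0,0,0,0]
  ]
}}

```text
clock: 10.5
position: [0.5513, 0.0169, 0.1832]
tool_rot: [-3.142, 0.0, -3.107]
force: [0.5, 0.3, -0.0]
grip_width: 0.0429
finger_force: 0.0
```

Run:
```python
from h import *
to(.5923,.0690,.19,np.pi/2+.035)
p,d=grab('side','side5'); P=cloud('side',d)
hsv=cv2.cvtColor(p,cv2.COLOR_RGB2HSV).astype(int)
for x,y in((.551,.0185),(.5481,.07),(.5458,.1205),(.6391,.0239),(.6371,.0733)):
    m=(abs(P[...,0]-x)<.008)&(abs(P[...,1]-y)<.01)&(P[...,2]>.07)&(P[...,2]<.11); q=P[m]; print(np.sort(q[:,2])[-6:].round(4))
cv2.imwrite('pics/c5.png',cv2.resize(p[200:330,270:400],None,fx=4.5,fy=4.5,interpolation=cv2.INTER_CUBIC)[:,:,::-1])
```

```text
now 10.5 [0.5513 0.0169 0.1832] [-3.1416e+00  3.0000e-04 -3.1065e+00] q [-0.25  0.47  0.15  1.85 -0.09  0.83  1.55] F [ 0.48  0.35 -0.03] w 0.0429 0.0
go [-4.28  5.07 -0.68] [2.0000e-04 2.0000e-04 1.5709e+00]
[0.0942 0.0942 0.0943 0.0946 0.0947 0.0948]
[0.0959 0.096  0.0961 0.0961 0.0963 0.0963]
[0.0958 0.0958 0.0958 0.0959 0.0961 0.0963]
[0.0992 0.0995 0.0995 0.0996 0.0999 0.0999]
[0.0958 0.0959 0.096  0.096  0.0961 0.0963]
```

View pics/c5.png

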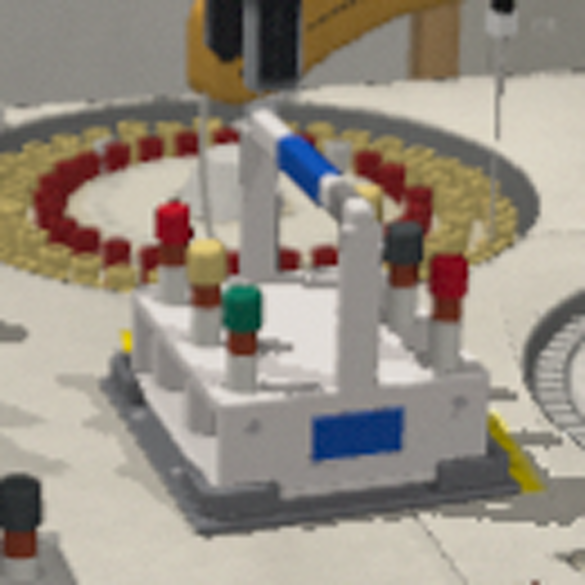

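The green tube is seated level with the others, its cap at crop (242,308). Next I turn the gripper by −90° (last joint's range) and go to the handle.

>>> {"api": "play_rows", "payload": {
  "motion": [
    [-1,1,-1,0,0,-0.14,-0.3],
    [-2,2,-2,0,0,-0.28,-0.3],
    [-3,3,-2,0,0,-0.42,-0.3],
    [-4,4,-2,0,0,-0.56,-0.3],
    [-4.3,5.1,-2,0,0,-0.7,-0.3]
  ]
}}

```text
clock: 11.05
position: [0.5933, 0.0697, 0.2018]
tool_rot: [-3.141, 0.0, -2.401]
force: [-0.4, -0.4, -0.3]
grip_width: 0.03
finger_force: 0.0
```

>>> {"api": "play_rows", "payload": {
  "motion": [
    [0,0,0,0,0,-0.14,-0.3],
    [0,0,0,0,0,-0.28,-0.3],
    [0,0,0,0,0,-0.42,-0.3],
    [0,0,0,0,0,-0.56,-0.3],
    [0,0,0,0,0,-0.7,-0.3]
  ]
}}

```text
clock: 11.55
position: [0.5914, 0.0699, 0.2002]
tool_rot: [3.138, -0.003, -1.756]
force: [0.1, -0.3, -2.5]
grip_width: 0.0294
finger_force: 0.0
```

Run:
```python
from h import *
to(.592,.0680,.16,-np.pi/2+.035)
```

```text
now 11.55 [0.5914 0.0699 0.2002] [ 3.1379 -0.0032 -1.7561] q [ 0.07  0.54 -0.42  1.69  0.26  0.97  2.52] F [ 0.1  -0.29 -2.52] w 0.0294 0.0
go [ 0.16 -0.11  4.02] [ 0.0041 -0.0028 -0.2203]
```

The last joint reached its range end (2.52), so I'm turning the other way to the equivalent grasp.

>>> {"api": "play_rows", "payload": {
  "motion": [
    [0,0,0,0,0,0.14,-0.3],
    [0,0,0,0,0,0.28,-0.3],
    [0,0,0,0,0,0.42,-0.3],
    [0,0,0,0,0,0.56,-0.3],
    [0,0,0,0,0,0.7,-0.3]
  ]
}}

```text
clock: 12.05
position: [0.5914, 0.0693, 0.1999]
tool_rot: [3.14, -0.005, -2.464]
force: [-0.4, -0.2, -0.4]
grip_width: 0.03
finger_force: 0.0
```

>>> {"api": "play_rows", "payload": {
  "motion": [
    [0,0,0,0,0,0.14,-0.3],
    [0,0,0,0,0,0.28,-0.3],
    [0,0,0,0,0,0.42,-0.3],
    [0,0,0,0,0,0.56,-0.3],
    [0,0,0,0,0,0.7,-0.3]
  ]
}}

```text
clock: 12.55
position: [0.5913, 0.0694, 0.1999]
tool_rot: [-3.14, -0.005, 3.12]
force: [-0.1, 0.6, 0.4]
grip_width: 0.0303
finger_force: 0.0
```

>>> {"api": "play_rows", "payload": {
  "motion": [
    [0,0,0,0,0,0.14,-0.3],
    [0,0,0,0,0,0.28,-0.3],
    [0,0,0,0,0,0.42,-0.3],
    [0,0,0,0,0,0.56,-0.3],
    [0,0,0,0,0,0.7,-0.3]
  ]
}}

```text
clock: 13.05
position: [0.5913, 0.0695, 0.1999]
tool_rot: [-3.137, -0.003, 2.42]
force: [-0.7, -0.5, 1.0]
grip_width: 0.0297
finger_force: 0.0
```

>>> {"api": "play_rows", "payload": {
  "motion": [
    [0,0,0,0,0,0.14,-0.3],
    [0,0,0,0,0,0.28,-0.3],
    [0,0,0,0,0,0.42,-0.3],
    [0,0,0,0,0,0.56,-0.3],
    [0,0,0,0,0,0.7,-0.3]
  ]
}}

```text
clock: 13.55
position: [0.5913, 0.0695, 0.1999]
tool_rot: [-3.136, 0.0, 1.72]
force: [-0.3, 0.0, 0.2]
grip_width: 0.0302
finger_force: 0.0
```

Run:
```python
from h import *
to(.592,.0680,.16,np.pi/2+.035)
```

```text
now 13.55 [0.5913 0.0695 0.1999] [-3.1363e+00  5.0000e-04  1.7199e+00] q [-0.41  0.53  0.28  1.72 -0.18  0.92  0.09] F [-0.34  0.05  0.2 ] w 0.0302 0.0
go [-0.16  0.07  3.99] [-0.0052  0.0008  0.1141]
```

>>> {"api": "play_rows", "payload": {
  "motion": [
    [-0.15,0.05,1,-0.005,0,0.11,-0.3],
    [-0.15,0.05,2,-0.005,0,0.11,-0.3],
    [-0.15,0.05,3,-0.005,0,0.11,-0.3],
    [-0.15,0.05,4,-0.005,0,0.11,-0.3],
    [-0.15,0.05,4.5,-0.005,0,0.11,-0.3]
  ]
}}

```text
clock: 14.05
position: [0.5914, 0.068, 0.1532]
tool_rot: [-3.14, 0.001, 1.617]
force: [0.4, -0.3, -0.5]
grip_width: 0.0298
finger_force: 0.0
```

Run:
```python
from h import *
to(.592,.0680,.105,np.pi/2+.035)
p,d=grab('side','side6'); P=cloud('side',d)
m=(abs(P[...,0]-.592)<.05)&(abs(P[...,1]-.068)<.03)&(P[...,2]>.165)&(P[...,2]<.185);q=P[m]; print(len(q),q.min(0),q.max(0),np.percentile(q[:,0],[5,25,50,75,95]).round(4))
cv2.imwrite('pics/c6.png',cv2.resize(p[180:310,270:400],None,fx=4.5,fy=4.5,interpolation=cv2.INTER_CUBIC)[:,:,::-1])
```

```text
now 14.05 [0.5914 0.068  0.1532] [-3.1398e+00  9.0000e-04  1.6173e+00] q [-0.41  0.59  0.29  1.76 -0.22  0.82  0.03] F [ 0.41 -0.31 -0.46] w 0.0298 0.0
go [0.01 0.06 4.82] [-0.0018  0.0009  0.0115]
215 [0.56299259 0.05351086 0.1650395 ] [0.62204766 0.08309831 0.18478069] [0.5637 0.569  0.5779 0.6097 0.6193]
```

View pics/c6.png

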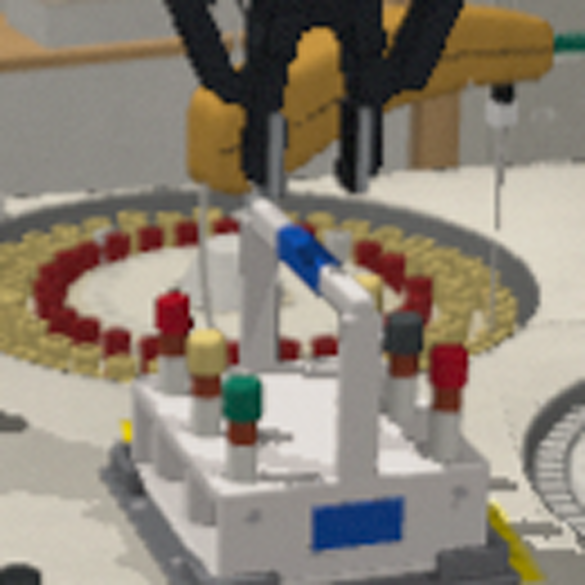

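The fingers, at crop x 270 and 360, straddle the blue sleeve at about (308,255). I'll lower them and grip.

>>> {"api": "play_rows", "payload": {
  "motion": [
    [0,0.05,1,0,0,0.01,-0.3],
    [0,0.05,2,0,0,0.01,-0.3],
    [0,0.05,3,0,0,0.01,-0.3],
    [0,0.05,4,0,0,0.01,-0.3],
    [0,0.05,4.7,0,0,0.01,-0.3]
  ]
}}

```text
clock: 14.6
position: [0.592, 0.068, 0.1063]
tool_rot: [-3.14, 0.001, 1.606]
force: [0.4, 0.4, 0.1]
grip_width: 0.0299
finger_force: 0.0
```

>>> {"api": "play_rows", "payload": {
  "motion": [
    [0,0,0,0,0,0,-0.3],
    [0,0,0,0,0,0,-0.6],
    [0,0,0,0,0,0,-1],
    [0,0,0,0,0,0,-1],
    [0,0,0,0,0,0,-1]
  ],
  "squeeze": 70
}}

```text
clock: 15.1
position: [0.5924, 0.068, 0.1077]
tool_rot: [-3.141, 0.001, 1.606]
force: [-1.7, 0.1, 0.5]
grip_width: 0.0105
finger_force: 69.4
```

>>> {"api": "play_rows", "payload": {
  "motion": [
    [0,0,0,0,0,0,-1],
    [0,0,0,0,0,0,-1],
    [0,0,0,0,0,0,-1],
    [0,0,-0.1,0,0,0,-1],
    [0,0,-0.3,0,0,0,-1]
  ]
}}

```text
clock: 15.6
position: [0.5922, 0.068, 0.1101]
tool_rot: [-3.141, 0.001, 1.606]
force: [-0.4, 0.1, -4.7]
grip_width: 0.0107
finger_force: 68.6
```

>>> {"api": "play_rows", "payload": {
  "motion": [
    [0,0,-0.4,0,0,0,-1],
    [0,0,-1,0,0,0,-1],
    [0,0,-1.8,0,0,0,-1],
    [0,0,-2.6,0,0,0,-1],
    [0,0,-3.4,0,0,0,-1]
  ]
}}

```text
clock: 16.1
position: [0.5925, 0.068, 0.1453]
tool_rot: [-3.142, 0.001, 1.606]
force: [-0.6, 1.0, -5.2]
grip_width: 0.0106
finger_force: 68.6
```

>>> {"api": "play_rows", "payload": {
  "motion": [
    [0,0,-0.8,0,0,0,-1],
    [0,0,-1.6,0,0,0,-1],
    [0,0,-2.4,0,0,0,-1],
    [0,0,-3.2,0,0,0,-1],
    [0,0,-4,0,0,0,-1]
  ]
}}

```text
clock: 16.6
position: [0.5923, 0.0681, 0.1851]
tool_rot: [-3.141, 0.001, 1.606]
force: [-0.1, 0.5, -4.4]
grip_width: 0.0105
finger_force: 68.6
```

>>> {"api": "play_rows", "payload": {
  "motion": [
    [0,0,-0.8,0,0,0,-1],
    [0,0,-1.5,0,0,0,-1],
    [0,0,-2,0,0,0,-1],
    [0,0,-2.3,0,0,0,-1],
    [0,0,-2.4,0,0,0,-1]
  ]
}}

```text
clock: 17.1
position: [0.5924, 0.0681, 0.2086]
tool_rot: [-3.141, 0.001, 1.606]
force: [0.3, -0.9, -4.9]
grip_width: 0.0111
finger_force: 68.6
```

>>> {"api": "play_rows", "payload": {
  "motion": [
    [0,0,0,0,0,0,-1],
    [0,0,0,0,0,0,-1],
    [0,0,0,0,0,0,-1],
    [0,0,0,0,0,0,-1],
    [0,0,0,0,0,0,-1]
  ]
}}

```text
clock: 17.6
position: [0.5923, 0.0681, 0.2083]
tool_rot: [-3.141, 0.001, 1.606]
force: [-0.1, 0.2, -5.3]
grip_width: 0.0106
finger_force: 68.6
```

Run:
```python
from h import *
s=observe(); print(s['clock'],s['position'],s['force'],s['moment'],s['grip_width'],s['finger_force'],abs(s['qd']).max())
p,d=grab('side','side7')
cv2.imwrite('pics/c7.png',cv2.resize(p[150:320,250:420],None,fx=3.5,fy=3.5,interpolation=cv2.INTER_CUBIC)[:,:,::-1])
```

```text
17.6 [0.59233111 0.06812427 0.20830351] [-0.07653633  0.24629304 -5.34257944] [-0.03747679  0.01975744 -0.04353377] 0.010551760954251584 68.61551642417908 0.001805863573764025
```

View pics/c7.png

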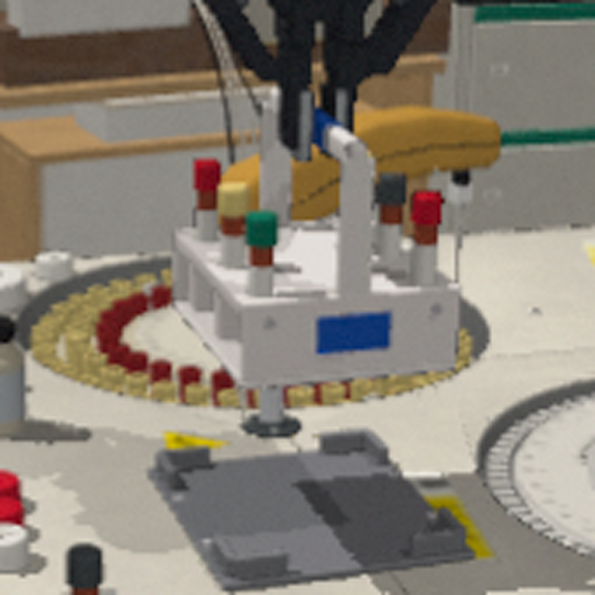

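The carrier hangs level and still, about 10 cm above the empty dock. The five tube caps visible stand level, green at crop (262,230), and the sixth is hidden behind the upright. I'm handing in.

```bash
python3 -c "
from h import *
print(bot.job_done())"
```

```text
the job is handed in; nothing more can be done
None
```

I handed the job in at about 17.7 s (limit 64 s): the green tube is pushed home and released in the carrier, and the arm is holding the carrier still and level about 10 cm above the dock. No verdict came back, and in the last picture the sixth tube was hidden behind the handle upright.

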